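Take a sprung roller out of the packing conveyor

ROBOT

A 6-joint arm with a two-finger parallel gripper is mounted at the origin on a cart in front of the work surface, level with it; the furniture and walls round the work are solid. World frame = base frame: x ahead of the robot, y to its left, z up, the work surface at z = 0. Lengths are in m, angles in degrees, forces in N, time in s.
With the tool pointing down it reaches from about 0.3 to 0.75 m from the base axis. Payload 8.5 kg.
Tool frame: the origin (TCP) lies at the very end of the fingers, on their centre line; the grasp point (between the pads) lies 19 mm behind it; z points along the fingers, y is the line along which they close (so a half turn about z gives the same grasp; the last joint's range is limited). The gripper opens to 85 mm and grips with 20 to 120 N. Pads are 22 mm wide; open, the fingers measure 114 mm over their backs; the gripper's body (76 mm by 85 mm) begins 54 mm behind the grasp point. The pads swing forward as they close: fully open they stand 13 mm farther back than shut.
Start: joints at [54.299, 21.807, 74.336, -0, 83.858, -12.336], TCP at [0.218, 0.505, 0.231] pointing down, gripper open.
Joint ranges: [-178.18, 178.18], [-50.72, 133.34], [12.68, 142.11], [-81.47, 261.47], [9.98, 163.14], [-165.26, 165.26]. Speed limits (degrees/s): [136.94, 136.94, 180, 180, 180, 180].

INTERFACE

Orientations are given as a 3x3 rotation matrix whose columns are the frame's x, y, z axes.
In Python, from rig import * gives the robot as it stands. The module is installed in compiled form; this text tells all that it offers.
- The arm moves only by the shell command python3 -m pendant 'ROWS' [OPENING] [FORCE]. ROWS is JSON, a list of rows, each a list of 2 entries, a list of its own where there are three numbers: the shift along the tool's x, y, z as a fraction of full scale, then the turn, a rotation vector about the tool's x, y, z as a fraction of full scale. A call has 1 to 8 rows; each row shifts and turns the commanded pose from where the row before left it, along the tool's axes as they then stand; what a row does not reach is not made up. Full scale, the value 1, is 40 mm for a shift and 5 degrees for a turn. A row lasts 1/8 s, in which the tool goes at most 62.5 mm and 10.7 degrees, less where a joint would pass 70% of its speed; a pose out of reach is approached as far as the arm can. A call with a number of a shift or a turn outside -1 to 1 is refused whole. A call with a gripper value outside its range is refused whole. OPENING is the opening, from 0 (shut) to 1 (fully open), set as the call begins (- or left out, the last holds). The fingers move at their own pace and stop on an object; FORCE is the grip in N (left out, the last holds). Time passes only in rows, so rows that do not move let the fingers close. It gives the time, the measured TCP pose, the force, the opening and the grip force at its end, in the units of the state.
- observe(): the state, without advancing time (a new reading comes with each control period).
- get_image(name): name is "side" or "top" or "wrist"; returns a dict with "img" (400x640x3 uint8, blue, green, red), "range_z" (400x640 float32, m along the optical axis (not along the pixel's ray), 0 where there is no reading), "camera_matrix" (3x3 intrinsics, pixels), "eye" and "rotation" of the camera in the world. Camera axes: x right, y down, z forward; pixel columns grow to the right and rows downward; lengths in m; the calibration is good to about 2 mm. A picture is of the moment at which its call begins.
- close_job(): hands the job in; it is judged then, once.
Trained networks look in the newest picture that a camera, given by its name, has taken for a name from the list of things; names that differ only in an ending like _2 or _b are one class to them, and where a whole thing is asked for, a point or a joint stands for the part that bears it (a point fixed in the world has none). Each returns a list of dicts, best first, with "conf" (0 to 1); they miss things now and then, are a little off and sometimes report something else, mostly with a low value. They report only what shows in the picture. A call takes as long as a camera call.
- regions_of(camera, query): "mask" (400x640 bool, what is visible of it).
- landmark_of(camera, query): "point" ([x, y, z] in m, in world coordinates, good to about 4 mm: a listed point, or the origin of a listed thing).
The state is a dict: "time_s": time; "q": joint angles; "qvel": joint speeds; "joint_efforts": joint torques, N m; "position": TCP position; "tool_rot": TCP orientation; "ft_force": force on the tool from outside, world axes, zero at the start; "wrist_torque": the same for the moment, N m; "grip_width": finger opening in m; "gripper_force": force on a finger pad.
Only numpy, scipy, OpenCV 4.12 (cv2) and the standard library are available. Lean on these libraries where they do the work, as an engineer would, in place of code of your own. Each camera call takes 0.05 s, during which the arm holds its last target. There are 200 camera calls.

TASK

The fourth roller from the end stop of the small roller conveyor has to come out for service. Slide the carton along the rollers, without lifting it, until it stands against the end stop. Then grip that roller, pull it towards the robot against its spring until its far axle end leaves the hole in the far rail, tilt the far end up over that rail and draw the roller out diagonally; finish while still holding it in the gripper over the conveyor, all of it at least 6 cm above the side rails and touching nothing else, and leave the things round about where they are.

Things in the scene. Friction and masses are not known exactly. Their poses are not given: they have to be found in the camera images.
- conveyor: Bench-top roller conveyor, fixed, 445 mm long (own y), 178 wide. Origin on the bench under its middle; z up, x across it away from the robot, y along it to the end stop (left). Two aluminium rails, webs 4 mm thick, inner faces at x = -75 and +75, top edges at z = 100. Six steel rollers across it (along x), 30 mm diameter, axes at z = 62, 75 mm apart, 45 mm clear between them; only the fourth comes out.
- stop_face (a point): Middle of the rubber face of the end stop (103 mm above the bench); the conveyor's axes. The first roller lies 35 mm before it (-y), the fourth 260 mm. The carton comes from -y and its end face meets this plane.
- roller_seat (a point): Fixed point of the conveyor where roller's origin lies when seated: conveyor x = 6.5, y = -37.5, z = 62 mm; the conveyor's axes. The holes in both rails for the axle ends are 12 mm, from 4 mm below to 8 mm above this height.
- roller: The loose fourth roller, 0.22 kg. Origin on its axis, mid of its steel body (grip here, 30 mm across); x along it from the sprung (near) to the stub (far) end; it may turn about x. Steel body x = -65.5 to +65.5 mm, ends rounded. Seated, it can be pushed 14 mm towards the near rail against its spring (3 N, rising to 6 N). Both axle ends sit in closed holes, so it cannot be lifted straight out.
- stub_end (a point): Tip of the rigid far axle, at roller x = +75.5 mm; roller's axes. A 19 mm hub (x = 65.5 to 68.5) bears on the far rail; the stub, 8 mm thick, stands 7 mm into the rail's hole, so pushing the roller 11 mm nearwards frees it by 4 mm. Then this end must rise over the rail: about 20 to 25 degrees of tilt about the near axle hole.
- sprung_end (a point): Near end of the roller's steel body, on its axis, at roller x = -65.5 mm; roller's axes. Beyond it stands the sprung axle: a 16 mm collar that bears on the near rail's inner face (16 mm away when seated) and a tip 8 mm thick and 6 mm long in the rail's hole. The tip leaves the hole once the tilted roller is drawn up along its axis at least 8 mm past its seated place (20 mm from the pushed one).
- spring_axle (a joint): Position of the sprung axle in the roller (m): 0 when the roller is seated, up to 0.014 when the roller is pushed towards the near rail, -0.002 when it is out and the spring is extended.
- carton: Closed brown carton, 110 mm (own x, across the conveyor) by 160 (own y, along it) by 65 high, 0.1 to 0.2 kg, standing on the rollers, over the fourth roller. Origin: middle of its underside, 77 mm above the bench. It rolls easily when pushed at its end face away from the stop; it stops soon after the push ends.
- screwdriver: Bystander: screwdriver on the bench, 203 x 27 x 27 mm, origin under its middle. Leave alone.
- blue_box: Bystander: small dark blue carton on the bench, 100 x 68 x 45 mm, origin under its middle. Leave alone.
- scanner: Bystander: orange and black finger scanner on the bench, 96 x 34 x 39 mm, origin under it. Leave alone.

How it is judged (in metres and radians):
On the way, in this order (a step that is already met when the one before it is completed fails the run):
1. the carton has been slid along the rollers to the end stop (y of carton in the frame of stop_face above -0.1 m and z of carton in the frame of conveyor between 0.07 and 0.09 m), for 0.2 s.
2. the roller is tilted: its stub end is above the far rail while its sprung end is still between the rails (height (world z) of stub_end above 0.104 m and height (world z) of sprung_end below 0.095 m and horizontal distance between roller and roller_seat below 0.06 m), for 0.05 s.
At the end, for the whole second after the job is handed in: The carton stands on the rollers within 20 mm of the end stop; the roller is held still in the gripper, both its end points more than 63 mm above the rails (163 mm above the bench), within 200 mm of the conveyor's middle seen from above, its spring extended, touching neither conveyor nor carton (all of step 1 and height (world z) of each of stub_end, sprung_end above 0.163 m and value of joint spring_axle below 0.002 m and horizontal distance between roller and conveyor below 0.2 m and contact force between roller and the fingers above 2 N and contact force between roller and conveyor below 0.1 N and contact force between roller and carton below 0.1 N and linear speed of roller below 0.03 m/s); the arm keeps its last pose, push and grip.
It fails at once if the carton is lifted off the rollers or tipped (z of carton in the frame of conveyor above 0.097 m or angle between carton's own z axis and vertical above 0.3 rad).
It fails at once if a bystander is disturbed (moved by more than 30 mm) (distance of any of screwdriver, blue_box, scanner from where it was at the start of the episode above 0.03 m).
It also fails if it takes over 54 s, if anything falls off the work surface, if the arm or the gripper's body presses on something with over 40 N, if the wrist force passes 120 N, or if a joint passes its speed limit or range.

## Working session

There is one attempt and no reset: what is moved stays moved. The work goes in short steps, Python scripts to look and compute and a shell command to move; the robot and the scene stay as the last step left them, time stands still between calls to the robot, and variables do not carry over. Pictures are saved under pics/ and viewed, at most 10 in all, crops included, and the job is handed in when it is done.

```bash
mkdir -p pics
python3 - <<'E'
from rig import *
import cv2,numpy as np
s=observe();print(s["time_s"],s["position"],np.round(s["tool_rot"],3),s["grip_width"],s["ft_force"])
for c in ("side","top"):
    im=get_image(c);cv2.imwrite(f"pics/{c}0.png",im["img"]);print(c,im["eye"],np.round(im["rotation"],2).tolist())
    for n in ("conveyor","stop_face","roller_seat","roller","carton","screwdriver","blue_box","scanner","stub_end","sprung_end"):
        try:
            r=landmark_of(c,n);print(n,[(np.round(x["point"],4).tolist(),round(x["conf"],2)) for x in r[:2]])
        except Exception as e: print(n,e)
print(observe()["time_s"])
E
```

```text
0.0 [0.21795123 0.50465031 0.23072086] [[-0.918  0.397 -0.001]
 [ 0.397  0.918 -0.001]
 [ 0.    -0.001 -1.   ]] 0.08549177416881007 [ 0.38185738  0.2417046  -0.38452891]
side [ 0.44666824 -1.19107164  0.93613956] [[1.0, 0.0, 0.04], [-0.03, -0.57, 0.82], [0.02, -0.82, -0.57]]
conveyor [([0.5026, 0.1089, -0.002], 0.69)]
stop_face [([0.5214, 0.3349, 0.0998], 0.9)]
roller_seat []
roller [([0.3469, -0.3511, -0.0033], 0.72)]
carton [([0.4925, 0.0741, 0.0778], 0.93)]
screwdriver [([0.3942, 0.4301, -0.0011], 0.52)]
blue_box [([0.4705, -0.3851, -0.0001], 0.87)]
scanner [([0.5819, 0.0692, 0.0654], 0.66), ([0.3456, -0.3493, -0.0017], 0.62)]
stub_end [([0.5783, 0.0685, 0.0622], 0.45)]
sprung_end [([0.5047, 0.109, -0.0024], 0.5)]
top [0.2956684  0.03397979 1.19391599] [[0.03, -0.99, 0.17], [-1.0, -0.03, -0.01], [0.01, -0.17, -0.99]]
conveyor []
stop_face [([0.5173, 0.3353, 0.0991], 0.71)]
roller_seat []
roller [([0.492, 0.0745, 0.0764], 0.2)]
carton [([0.4898, 0.0763, 0.0769], 0.91), ([0.5166, 0.3366, 0.1014], 0.6)]
screwdriver [([0.3969, 0.4332, 0.0035], 0.71)]
blue_box [([0.473, -0.3777, -0.0015], 0.88)]
scanner [([0.3463, -0.351, 0.0012], 0.7)]
stub_end [([0.4895, 0.0729, 0.074], 0.26)]
sprung_end [([0.4414, 0.077, 0.0629], 0.59)]
1.1
```

View pics/top0.png

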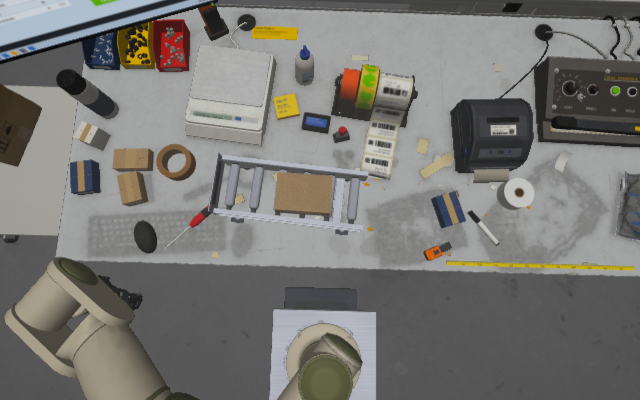

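View pics/side0.png

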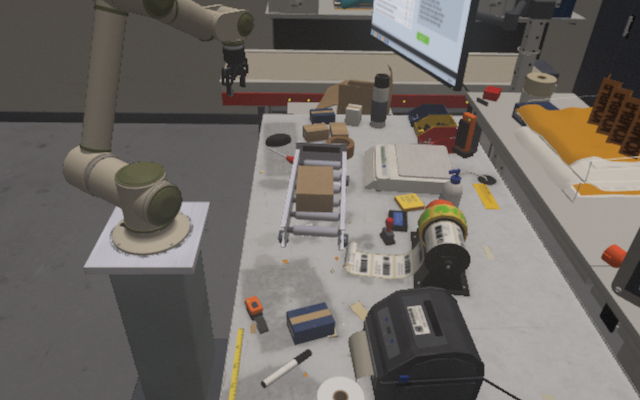

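The top view shows the conveyor at about (215–365, 155–230), slightly yawed. The carton is at (304, 193), the end stop on the left at column 215, the screwdriver near its left end at (185, 228), and the arm at lower left. The side view agrees. Next I fit the conveyor pose from the depth data.

```bash
cat > h.py <<'E'
from rig import *
import cv2,numpy as np
def cloud(c):
    im=get_image(c);K=np.array(im["camera_matrix"]);Z=im["range_z"]
    v,u=np.mgrid[:400,:640]
    P=np.stack([(u-K[0,2])/K[0,0]*Z,(v-K[1,2])/K[1,1]*Z,Z],-1)@np.array(im["rotation"]).T+np.array(im["eye"])
    P[Z==0]=np.nan
    return im,P
def Tc(c,yaw):
    c_,s_=np.cos(yaw),np.sin(yaw);T=np.eye(4);T[:2,:2]=[[c_,-s_],[s_,c_]];T[:3,3]=[*c[:2],0];return T
E
python3 - <<'E'
from h import *
for c in("top","side"):
    im,P=cloud(c)
    m=(P[...,2]>.09)&(P[...,2]<.11)&(abs(P[...,0]-.5)<.15)&(P[...,1]>-.16)&(P[...,1]<.38)
    Q=P[m];yaw=np.radians(-4);d=np.array([np.sin(-yaw),np.cos(yaw)])
    for it in range(4):
        n=np.array([d[1],-d[0]]); w=Q[:,:2]@n; t=Q[:,:2]@d
        if it==0:
            h,e=np.histogram(w,40);print([(round(float(a),3),int(b)) for a,b in zip(e,h) if b])
        lo,hi=np.percentile(w,3),np.percentile(w,97)
        fit=[]
        for k in (lo,hi):
            s=abs(w-k)<.012; A=np.polyfit(t[s],w[s],1); fit.append((A,s.sum(),np.median(w[s]),w[s].min(),w[s].max(),t[s].min(),t[s].max()))
        print(c,yaw*57.3,[(np.degrees(np.arctan(f[0][0])).round(2),*np.round(f[1:],4)) for f in fit])
        a=np.mean([np.arctan(f[0][0]) for f in fit]);yaw-=a;d=np.array([-np.sin(yaw),np.cos(yaw)])
    r=regions_of(c,"carton")[0]["mask"]&(P[...,2]>.13)&(P[...,2]<.155)
    q=P[r];print("carton top",len(q),np.nanmedian(q,0),cv2.minAreaRect((q[:,:2]*1000).astype(np.float32)))
E
```

```text
[(0.401, 82), (0.406, 214), (0.411, 242), (0.415, 165), (0.42, 34), (0.424, 2), (0.429, 39), (0.434, 13), (0.438, 2), (0.443, 3), (0.448, 3), (0.452, 2), (0.457, 2), (0.461, 2), (0.466, 5), (0.471, 1), (0.475, 2), (0.48, 2), (0.485, 3), (0.489, 2), (0.494, 1), (0.498, 2), (0.503, 4), (0.508, 2), (0.512, 1), (0.517, 2), (0.521, 4), (0.526, 3), (0.531, 1), (0.535, 2), (0.54, 4), (0.545, 2), (0.549, 1), (0.554, 2), (0.558, 2), (0.563, 66), (0.568, 217), (0.572, 224), (0.577, 197), (0.582, 86)]
top -4.000294645571003 [(np.float64(0.55), np.float64(612.0), np.float64(0.4107), np.float64(0.4013), np.float64(0.4168), np.float64(-0.0768), np.float64(0.3744)), (np.float64(0.44), np.float64(592.0), np.float64(0.5767), np.float64(0.5707), np.float64(0.5862), np.float64(-0.0792), np.float64(0.3716))]
top -4.4938825023655244 [(np.float64(0.25), np.float64(656.0), np.float64(0.4099), np.float64(0.4019), np.float64(0.4163), np.float64(-0.0732), np.float64(0.3779)), (np.float64(0.16), np.float64(623.0), np.float64(0.5751), np.float64(0.5688), np.float64(0.5834), np.float64(-0.0742), np.float64(0.376
[... 1937 characters left out ...]
64(358.0), np.float64(0.4127), np.float64(0.405), np.float64(0.4192), np.float64(-0.0701), np.float64(0.387)), (np.float64(0.13), np.float64(349.0), np.float64(0.577), np.float64(0.5705), np.float64(0.5839), np.float64(-0.072), np.float64(0.3854))]
side -5.027339248789584 [(np.float64(0.02), np.float64(357.0), np.float64(0.4125), np.float64(0.4051), np.float64(0.419), np.float64(-0.0695), np.float64(0.3876)), (np.float64(0.09), np.float64(351.0), np.float64(0.5768), np.float64(0.5702), np.float64(0.5836), np.float64(-0.0712), np.float64(0.3862))]
carton top 1137 [0.49728353 0.0563658  0.14205123] ((496.708984375, 70.0055160522461), (165.65040588378906, 108.93897247314453), 86.84703063964844)
```

```bash
python3 -m pendant '[[[0,0,0],[0,0,1]],[[0,0,0],[0,0,1]],[[0,0,0],[0,0,1]],[[0,0,0],[0,0,1]],[[0,0,0],[0,0,1]],[[0,0,0],[0,0,1]],[[0,0,0],[0,0,1]],[[0,0,0],[0,0,1]]]' 1
python3 -m pendant '[[[0,0,0],[0,0,1]],[[0,0,0],[0,0,1]],[[0,0,0],[0,0,1]],[[0,0,0],[0,0,1]],[[0,0,0],[0,0,1]],[[0,0,0],[0,0,1]],[[0,0,0],[0,0,0.32]],[[0,0,0],[0,0,0]]]'
python3 -m pendant '[[[-0.966,0.559,0],[0,0,0]],[[-0.966,0.559,0],[0,0,0]],[[-0.966,0.559,0],[0,0,0]],[[-0.966,0.559,0],[0,0,0]],[[-0.966,0.559,0],[0,0,0]],[[-0.966,0.559,0],[0,0,0]],[[-0.966,0.559,0],[0,0,0]]]'
python3 -m pendant '[[[-0.966,0.559,0],[0,0,0]],[[-0.966,0.559,0],[0,0,0]],[[-0.966,0.559,0],[0,0,0]],[[-0.966,0.559,0],[0,0,0]],[[-0.966,0.559,0],[0,0,0]],[[-0.966,0.559,0],[0,0,0]],[[-0.966,0.559,0],[0,0,0]],[[0,0,0],[0,0,0]]]'
```

```text
time_s: 2.3
position: [0.2181, 0.5049, 0.2313]
tool_rot: [[-0.446, 0.895, -0.0], [0.895, 0.446, -0.0], [0.0, -0.0, -1.0]]
ft_force: [0.3, 0.4, -0.2]
grip_width: 0.0854
gripper_force: 0.0
time_s: 3.3
position: [0.2181, 0.5049, 0.2313]
tool_rot: [[0.085, 0.996, -0.0], [0.996, -0.085, -0.0], [-0.0, -0.0, -1.0]]
ft_force: [-0.3, -0.4, 0.4]
grip_width: 0.0852
gripper_force: 0.0
time_s: 4.18
position: [0.3511, 0.2206, 0.2315]
tool_rot: [[0.085, 0.996, 0.001], [0.996, -0.085, 0.0], [0.0, 0.001, -1.0]]
ft_force: [0.3, 0.7, -0.6]
grip_width: 0.0853
gripper_force: 0.0
time_s: 5.18
position: [0.4839, -0.0633, 0.2309]
tool_rot: [[0.089, 0.996, -0.0], [0.996, -0.089, -0.0], [-0.0, -0.0, -1.0]]
ft_force: [-1.0, 0.9, 0.5]
grip_width: 0.0854
gripper_force: 0.0
```

```bash
python3 -m pendant '[[[0,0,1],[0,0,0]],[[0,0,1],[0,0,0]],[[0,0,1],[0,0,0]],[[0,0,0.32],[0,0,0]],[[0,0,0],[0,0,0]],[[0.5,0,0],[0,0,0]],[[0.5,0,0],[0,0,0]]]'
python3 -m pendant '[[[0.4,0,0],[0,0,0]],[[0.4,0,0],[0,0,0]],[[0.4,0,0],[0,0,0]],[[0.4,0,0],[0,0,0]],[[0.4,0,0],[0,0,0]],[[0.4,0,0],[0,0,0]],[[0.4,0,0],[0,0,0]],[[0.4,0,0],[0,0,0]]]'
python3 - <<'E'
from h import *
im,P=cloud("side");cv2.imwrite("pics/s1.png",im["img"])
im,P=cloud("top");cv2.imwrite("pics/t1.png",im["img"][120:270,180:400].repeat(3,0).repeat(3,1))
print([ (x["point"],x["conf"]) for x in landmark_of("side","carton")+landmark_of("top","carton")])
E
```

```text
time_s: 6.05
position: [0.4875, -0.0209, 0.1003]
tool_rot: [[0.087, 0.996, 0.003], [0.996, -0.087, -0.001], [-0.001, 0.003, -1.0]]
ft_force: [0.2, 0.0, -0.3]
grip_width: 0.085
gripper_force: 0.0
time_s: 7.05
position: [0.4978, 0.1073, 0.0985]
tool_rot: [[0.086, 0.996, -0.0], [0.996, -0.086, -0.0], [-0.0, -0.0, -1.0]]
ft_force: [-0.2, -0.7, 0.6]
grip_width: 0.0855
gripper_force: 0.2
[([0.506, 0.1986, 0.0735], 0.7), ([0.4673, -0.3869, -0.0025], 0.55), ([0.5055, 0.203, 0.074], 0.94)]
```

View pics/t1.png

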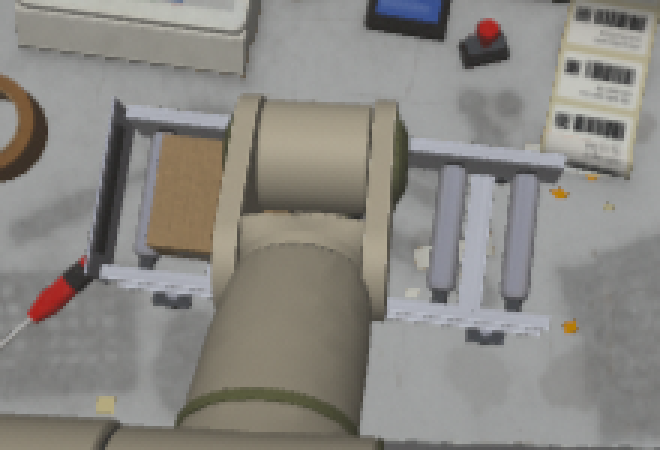

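The carton is square, at pixels (150–215, 135–255) of the crop, with its far edge about 50 mm short of the stop.

```bash
python3 -m pendant '[[[0.25,0,0],[0,0,0]],[[0.25,0,0],[0,0,0]],[[0.25,0,0],[0,0,0]],[[0.25,0,0],[0,0,0]],[[0.15,0,0],[0,0,0]],[[0.07,0,0],[0,0,0]],[[0.05,0,0],[0,0,0]],[[0.05,0,0],[0,0,0]]]'
python3 - <<'E'
from h import *
im,P=cloud("top");im2,_=cloud("side")
print([ (x["point"],x["conf"]) for x in landmark_of("side","carton")+landmark_of("top","carton")])
E
```

```text
time_s: 8.25
position: [0.5022, 0.1588, 0.0985]
tool_rot: [[0.087, 0.996, -0.0], [0.996, -0.087, -0.0], [-0.0, -0.0, -1.0]]
ft_force: [0.4, -0.9, 0.5]
grip_width: 0.0856
gripper_force: 0.2
[([0.5143, 0.2479, 0.0759], 0.94)]
```

```bash
python3 -m pendant '[[[0.05,0,0],[0,0,0]],[[0.05,0,0],[0,0,0]],[[0.05,0,0],[0,0,0]],[[0.05,0,0],[0,0,0]],[[0,0,0],[0,0,0]]]'
```

```text
time_s: 9.07
position: [0.5025, 0.1618, 0.0987]
tool_rot: [[0.087, 0.996, -0.002], [0.996, -0.087, -0.01], [-0.01, -0.001, -1.0]]
ft_force: [-6.6, -33.4, 6.4]
grip_width: 0.0852
gripper_force: 16.9
```

```bash
python3 -m pendant '[[[-0.3,0,0],[0,0,0]],[[-0.6,0,0],[0,0,0]],[[-0.6,0,-0.3],[0,0,0]],[[-0.6,0,-1],[0,0,0]],[[-0.1,0.2,-1],[0,0,-1]],[[0,0.1,-0.3],[0,0,-1]],[[0,0,0],[0,0,-1]],[[0,0,0],[0,0,-1]]]'
python3 -m pendant '[[[0,0,0],[0,0,-1]],[[0,0,0],[0,0,-1]],[[0,0,0],[0,0,-1]],[[0,0,0],[0,0,-1]],[[0,0,0],[0,0,-1]],[[0,0,0],[0,0,-1]],[[0,0,0],[0,0,-1]],[[0,0,0],[0,0,-1]]]' 0.75
python3 -m pendant '[[[0,0,0],[0,0,-1]],[[0,0,0],[0,0,-1]],[[0,0,0],[0,0,-1]],[[0,0,0],[0,0,-1]],[[0,0,0],[0,0,-1]],[[0,0,0],[0,0,-1]],[[0,0,0],[0,0,0]],[[0,0,0],[0,0,0]]]'
python3 - <<'E'
from h import *
W,Pw=cloud("wrist");cv2.imwrite("pics/w1.png",W["img"])
im,P=cloud("top");cv2.imwrite("pics/t2.png",im["img"][120:270,180:400].repeat(3,0).repeat(3,1))
cloud("side")
for c in("wrist","top","side"):
  for n in("roller","stub_end","sprung_end","roller_seat","conveyor","stop_face","carton"):
    print(c,n,[(np.round(x["point"],4).tolist(),round(x["conf"],2)) for x in landmark_of(c,n)[:3]])
E
```

```text
time_s: 10.07
position: [0.5074, 0.0786, 0.2027]
tool_rot: [[-0.262, 0.965, 0.0], [0.965, 0.262, 0.0], [0.0, 0.001, -1.0]]
ft_force: [0.2, -0.8, -0.1]
grip_width: 0.0854
gripper_force: 0.0
time_s: 11.08
position: [0.5073, 0.0786, 0.2025]
tool_rot: [[-0.821, 0.571, 0.0], [0.571, 0.821, 0.0], [0.0, 0.0, -1.0]]
ft_force: [-0.4, 0.1, 0.1]
grip_width: 0.0641
gripper_force: 0.0
time_s: 12.08
position: [0.5073, 0.0785, 0.2025]
tool_rot: [[-0.996, 0.088, -0.0], [0.088, 0.996, 0.0], [0.0, 0.0, -1.0]]
ft_force: [-0.0, 0.4, -0.8]
grip_width: 0.0643
gripper_force: 0.0
wrist roller []
wrist stub_end [([0.58, 0.0676, 0.0585], 0.6)]
wrist sprung_end [([0.4383, 0.0782, 0.0622], 0.9)]
wrist roller_seat []
wrist conveyor [([0.5128, 0.2567, 0.077], 0.33), ([0.4384, 0.0752, 0.0624], 0.22)]
wrist stop_face []
wrist carton [([0.5106, 0.2564, 0.0737], 0.7)]
top roller [([0.5054, 0.0699, 0.0617], 0.59)]
top stub_end []
top sprung_end []
top roller_seat []
top conveyor [([0.5037, 0.1122, -0.0009], 0.72)]
top stop_face [([0.5185, 0.3355, 0.1012], 0.92)]
top carton [([0.5111, 0.2553, 0.0763], 0.78)]
side roller [([0.5031, 0.0723, 0.0648], 0.86)]
side stub_end [([0.5836, 0.0664, 0.0675], 0.9), ([0.3975, 0.4313, -0.0006], 0.52)]
side sprung_end [([0.4364, 0.0813, 0.0651], 0.68)]
side roller_seat [([0.5054, 0.076, 0.0596], 0.88)]
side conveyor [([0.5023, 0.1107, -0.0027], 0.79)]
side stop_face [([0.5036, 0.0728, 0.0601], 0.57)]
side carton [([0.5099, 0.2521, 0.0743], 0.76)]
```

View pics/w1.png

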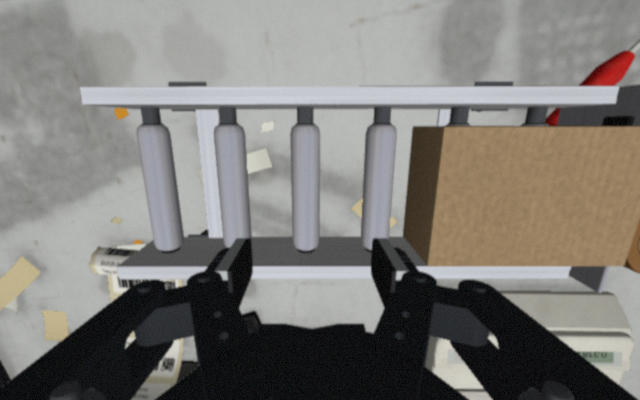

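The wrist view shows the fourth roller at column 305 (3rd at 381, carton right from 410), between the fingers at 235 and 390. I refine its position from depth.

Run:
```python
from h import *
n=np.array([.9962,-.0872]);d=np.array([.0872,.9962])
for c in("wrist","top","side"):
    im,P=cloud(c);Q=P.reshape(-1,3);Q=Q[~np.isnan(Q[:,0])]
    a=(Q[:,:2]-[.5045,.0725])@n;b=(Q[:,:2]-[.5045,.0725])@d
    m=(abs(b)<.02)&(abs(a)<.09)&(Q[:,2]>.055)&(Q[:,2]<.09)
    k=m&(abs(a)<.05)
    # circle fit in (b,z) with slope
    A=np.c_[2*b[k],2*Q[k,2],np.ones(k.sum())];s=np.linalg.lstsq(A,b[k]**2+Q[k,2]**2,rcond=None)[0]
    t=m&(Q[:,2]>.068)
    print(c,k.sum(),"b0,z0,r",s[0],s[1],np.sqrt(s[2]+s[0]**2+s[1]**2),"a ext",np.percentile(a[t],[1,99]),"b range",np.percentile(b[k],[2,50,98]),"slope",np.degrees(np.polyfit(a[k],b[k],1)[0]))
    m=(Q[:,2]>.093)&(Q[:,2]<.107)&(abs(b)<.06)&(abs(a)<.12)
    for sg in(-1,1):
        z=m&(a*sg>.05);print(" rail",sg,np.percentile(a[z],[2,50,98]),np.median(Q[z,2])) if z.sum() else 0
```

```text
wrist 2718 b0,z0,r 0.000994815458424389 0.06321918623190875 0.014305255250485276 a ext [-0.08269574  0.0675563 ] b range [-0.01297287  0.00097798  0.01486267] slope 0.28249041933695507
 rail -1 [-0.09617367 -0.08926792 -0.08285956] 0.10082142662957778
 rail 1 [0.06676647 0.07165653 0.07995869] 0.10045541362435498
top 47 b0,z0,r -0.0013159403818227495 0.06652463855098528 0.011562097912663116 a ext [0.00909288 0.0266434 ] b range [-0.01496744 -0.00411996  0.01122385] slope -24.226617718939973
 rail -1 [-0.09258283 -0.08694095 -0.08061946] 0.10161554274016915
side 291 b0,z0,r -0.004344806467298582 0.06608265826982876 0.010839130300040328 a ext [-0.07669704  0.06854938] b range [-0.0176366  -0.01084276  0.00636495] slope -0.10856300893009528
 rail -1 [-0.09052126 -0.08342122 -0.07658121] 0.09996062233599251
 rail 1 [0.07329415 0.07960972 0.08578915] 0.10019805340745824
```

```bash
python3 -m pendant '[[[0.04,-0.13,0.9],[0,0,0]],[[0,0,0.9],[0,0,0]],[[0,0,0.9],[0,0,0]],[[0,0,0.75],[0,0,0]],[[0,0,0.4],[0,0,0]],[[0,0,0.19],[0,0,0]],[[0,0,0],[0,0,0]]]' 0.75
python3 -m pendant '[[[0,0,0],[0,0,0]],[[0,0,0],[0,0,0]],[[0,0,0],[0,0,0]],[[0,0,0],[0,0,0]],[[0,0,0],[0,0,0]],[[0,0,0],[0,0,0]]]' 0 100
```

```text
time_s: 14.3
position: [0.5053, 0.0734, 0.0409]
tool_rot: [[-0.996, 0.087, -0.0], [0.087, 0.996, 0.0], [0.0, -0.0, -1.0]]
ft_force: [0.1, 0.4, 0.1]
grip_width: 0.064
gripper_force: 0.0
time_s: 15.05
position: [0.5057, 0.0734, 0.0417]
tool_rot: [[-0.996, 0.086, 0.002], [0.086, 0.996, -0.0], [-0.002, -0.0, -1.0]]
ft_force: [-0.7, -0.1, 6.4]
grip_width: 0.0275
gripper_force: 98.0
```

Run:
```python
from h import *
a=get_image("side");cv2.imwrite("pics/s3.png",cv2.resize(a["img"][100:260,230:400],None,fx=3.5,fy=3.5,interpolation=2))
get_image("top");get_image("wrist")
for c in("side","wrist"):
  for n in("roller","stub_end","sprung_end"):
    print(c,n,[(np.round(x["point"],4).tolist(),round(x["conf"],2)) for x in landmark_of(c,n)[:2]])
```

```text
side roller [([0.5062, 0.0728, 0.0647], 0.8), ([0.5045, 0.111, -0.004], 0.37)]
side stub_end [([0.3459, -0.3484, 0.0009], 0.63), ([0.5795, 0.0712, 0.0643], 0.57)]
side sprung_end [([0.4387, 0.0807, 0.0646], 0.78)]
wrist roller [([0.5143, 0.073, 0.0659], 0.56)]
wrist stub_end []
wrist sprung_end [([0.437, 0.0767, 0.0611], 0.88)]
```

View pics/s3.png

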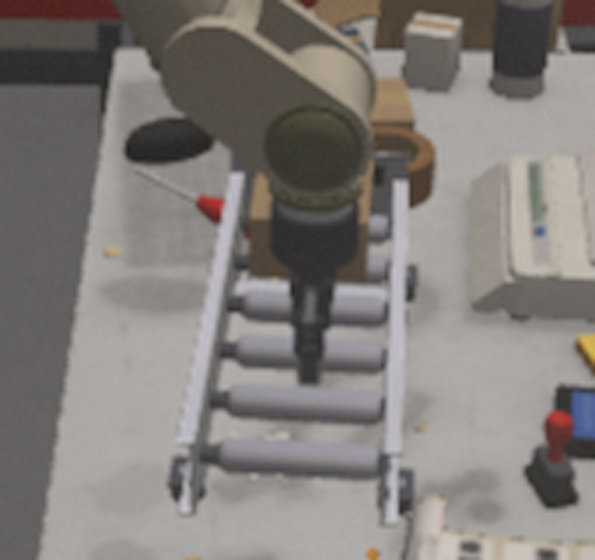

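The side view shows the fingers holding the fourth roller at mid-length, around (310, 350) in the crop. Next, a small lift and the pull towards the robot.

```bash
python3 -m pendant '[[[0,0,-0.05],[0,0,0]],[[0.1,0,0],[0,0,0]],[[0.1,0,0],[0,0,0]],[[0.09,0,0],[0,0,0]],[[0,0,0],[0,0,0]]]'
python3 - <<'E'
from h import *
for c in("side","wrist"):
  get_image(c)
  for n in("roller","stub_end","sprung_end"):
    print(c,n,[(np.round(x["point"],4).tolist(),round(x["conf"],2)) for x in landmark_of(c,n)[:2]])
E
```

```text
time_s: 16.12
position: [0.494, 0.0743, 0.0431]
tool_rot: [[-0.996, 0.087, 0.001], [0.087, 0.996, -0.0], [-0.001, -0.0, -1.0]]
ft_force: [5.2, -0.6, -3.1]
grip_width: 0.0274
gripper_force: 98.6
side roller [([0.4944, 0.073, 0.0631], 0.82)]
side stub_end [([0.5691, 0.0701, 0.067], 0.58)]
side sprung_end [([0.4287, 0.0835, 0.0641], 0.63)]
wrist roller [([0.4957, 0.0737, 0.0657], 0.65)]
wrist stub_end []
wrist sprung_end [([0.4282, 0.0793, 0.0619], 0.64)]
```

Run:
```python
import numpy as np
# plane (n,up); tool x=(-cos,-sin) at tilt t, tool z=(sin,-cos)
def tcp(t,L,h=20): return np.array([L*np.cos(t)+h*np.sin(t),L*np.sin(t)-h*np.cos(t)])
N=8;th=np.radians(np.linspace(0,24,N+1));L=np.linspace(70,74,N+1)
for i in range(N):
    D=tcp(th[i+1],L[i+1])-tcp(th[i],L[i]);t=th[i]
    print(np.round([D@[-np.cos(t),-np.sin(t)]/40,D@[np.sin(t),-np.cos(t)]/40],3))
```

```text
[-0.036 -0.093]
[-0.036 -0.094]
[-0.036 -0.094]
[-0.036 -0.095]
[-0.036 -0.096]
[-0.036 -0.096]
[-0.036 -0.097]
[-0.036 -0.098]
```

```bash
python3 -m pendant '[[[-0.036,0,-0.093],[0,-0.6,0]],[[-0.036,0,-0.094],[0,-0.6,0]],[[-0.036,0,-0.094],[0,-0.6,0]],[[-0.036,0,-0.095],[0,-0.6,0]],[[0,0,0],[0,0,0]]]'
python3 - <<'E'
from h import *
for c in("side","wrist"):
  get_image(c)
  for n in("roller","stub_end","sprung_end"):
    print(c,n,[(np.round(x["point"],4).tolist(),round(x["conf"],2)) for x in landmark_of(c,n)[:2]])
E
```

```text
time_s: 17.15
position: [0.4982, 0.0739, 0.0587]
tool_rot: [[-0.974, 0.086, 0.208], [0.084, 0.996, -0.018], [-0.209, -0.0, -0.978]]
ft_force: [5.4, -0.7, -2.5]
grip_width: 0.0273
gripper_force: 98.6
side roller [([0.4892, 0.0738, 0.081], 0.68)]
side stub_end [([0.5702, 0.0688, 0.0931], 0.9)]
side sprung_end [([0.4293, 0.0824, 0.0668], 0.87)]
wrist roller [([0.4969, 0.0747, 0.0841], 0.72)]
wrist stub_end []
wrist sprung_end [([0.4264, 0.0768, 0.0625], 0.57)]
```

```bash
python3 -m pendant '[[[-0.036,0,-0.096],[0,-0.6,0]],[[-0.036,0,-0.096],[0,-0.6,0]],[[-0.036,0,-0.097],[0,-0.6,0]],[[-0.036,0,-0.098],[0,-0.6,0]],[[0,0,0],[0,0,0]]]'
python3 - <<'E'
from h import *
for c in("side","wrist"):
  im=get_image(c)
  if c=="side":cv2.imwrite("pics/s4.png",cv2.resize(im["img"][100:260,230:400],None,fx=3.5,fy=3.5,interpolation=2))
  for n in("roller","stub_end","sprung_end"):
    print(c,n,[(np.round(x["point"],4).tolist(),round(x["conf"],2)) for x in landmark_of(c,n)[:2]])
E
```

```text
time_s: 18.18
position: [0.4993, 0.0738, 0.0749]
tool_rot: [[-0.91, 0.087, 0.405], [0.079, 0.996, -0.035], [-0.406, -0.0, -0.914]]
ft_force: [5.6, -1.0, -1.3]
grip_width: 0.0272
gripper_force: 98.6
side roller [([0.4886, 0.0744, 0.0949], 0.62)]
side stub_end [([0.5615, 0.0711, 0.1227], 0.81), ([0.5127, 0.2519, 0.0733], 0.64)]
side sprung_end [([0.4647, -0.3864, 0.0002], 0.73), ([0.4296, 0.0801, 0.0692], 0.53)]
wrist roller [([0.4956, 0.0769, 0.0953], 0.7)]
wrist stub_end []
wrist sprung_end []
```

View pics/s4.png

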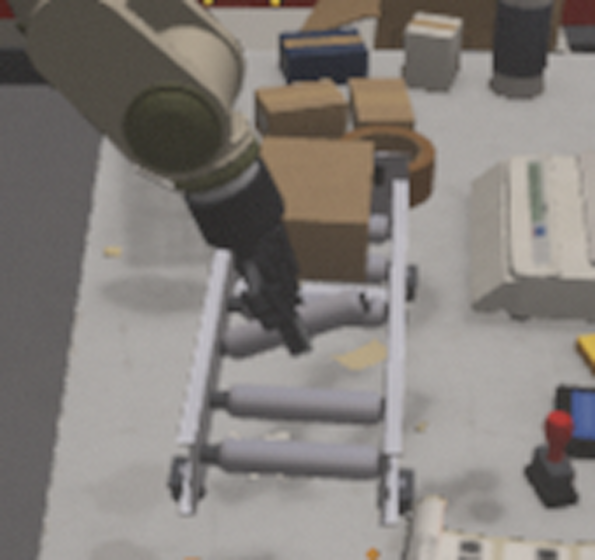

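The roller is tilted, its far end above the far rail at about (370, 300) in the crop. Now I draw it along its axis, then lift.

```bash
python3 -m pendant '[[[-0.2,0,0],[0,0,0]],[[-0.2,0,0],[0,0,0]],[[-0.2,0,0],[0,0,0]],[[-0.2,0,0],[0,0,0]],[[-0.2,0,0],[0,0,0]],[[-0.1,0,0],[0,0,0]],[[0,0,0],[0,0,0]]]'
python3 - <<'E'
from h import *
for c in("side","wrist"):
  im=get_image(c)
  for n in("roller","stub_end","sprung_end"):
    print(c,n,[(np.round(x["point"],4).tolist(),round(x["conf"],2)) for x in landmark_of(c,n)[:2]])
E
```

```text
time_s: 19.45
position: [0.5395, 0.0704, 0.0927]
tool_rot: [[-0.91, 0.087, 0.405], [0.079, 0.996, -0.035], [-0.407, -0.0, -0.914]]
ft_force: [-0.5, -0.3, -1.2]
grip_width: 0.0276
gripper_force: 98.6
side roller [([0.5319, 0.0734, 0.1134], 0.71), ([0.3404, -0.349, -0.0013], 0.46)]
side stub_end [([0.6005, 0.0694, 0.1406], 0.8)]
side sprung_end [([0.4701, 0.0772, 0.0846], 0.58)]
wrist roller [([0.5342, 0.0717, 0.1113], 0.98)]
wrist stub_end []
wrist sprung_end [([0.4683, 0.0759, 0.084], 0.62)]
```

```bash
python3 -m pendant '[[[-0.203,0,-0.457],[0,0,0]],[[-0.305,0,-0.686],[0,0,0]],[[-0.305,0,-0.686],[0,0,0]],[[-0.305,0,-0.686],[0,0,0]],[[-0.305,0,-0.686],[0,0,0]],[[-0.122,0,-0.274],[0,0,0]],[[0,0,0],[0,0,0]],[[0,0,0],[0,0,0]]]'
python3 - <<'E'
from h import *
for c in("side","top"):
  im=get_image(c);cv2.imwrite(f"pics/{c}9.png",im["img"])
  for n in("roller","stub_end","sprung_end","carton"):
    print(c,n,[(np.round(x["point"],4).tolist(),round(x["conf"],2)) for x in landmark_of(c,n)[:2]])
E
```

```text
time_s: 20.85
position: [0.5388, 0.0705, 0.2433]
tool_rot: [[-0.911, 0.087, 0.403], [0.079, 0.996, -0.035], [-0.404, 0.0, -0.915]]
ft_force: [-0.6, -0.9, -2.2]
grip_width: 0.0278
gripper_force: 98.7
side roller [([0.5305, 0.0713, 0.2619], 0.87)]
side stub_end [([0.5996, 0.0675, 0.2926], 0.66)]
side sprung_end [([0.4679, 0.0744, 0.2359], 0.76)]
side carton [([0.5125, 0.253, 0.0758], 0.96)]
top roller [([0.5299, 0.0694, 0.2604], 0.53)]
top stub_end [([0.6011, 0.0668, 0.2927], 0.66)]
top sprung_end []
top carton [([0.5087, 0.2548, 0.0736], 0.77), ([0.3968, 0.4321, 0.0032], 0.16)]
```

View pics/side9.png

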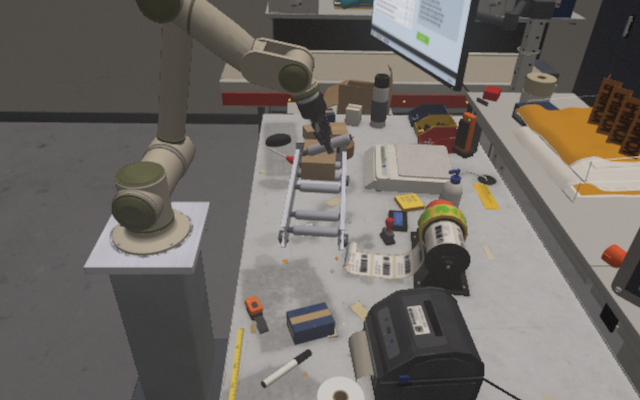

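The roller is held clear of the conveyor at about (325, 150). The carton stands at the stop and the bystanders are untouched.

```bash
python3 -c "
from rig import *
print(close_job())"
```

```text
the job is handed in; nothing more can be done
None
```

The job is handed in at about 21 s of the 54 s: the carton is against the end stop, and the fourth roller is out and held about 13 cm or more above the rails; no verdict came back.

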